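Index the parts carousel and hold up the cup of nuts

TASK

I need both hands for the assembly: turn the parts carousel one click, so that the cup with the big hex nuts clicks into place at the opening in the clear cover. Then lift that cup up out of the opening and finish still holding it in the gripper there, steady and level over the opening, with its bottom some 8 cm above the cover, so that I can pick from it. Spill no nuts, leave the other cups in the carousel, and leave the things on the bench where they are.

Things in the scene. Friction and masses are not known exactly. Their poses are not given: they have to be found in the camera images.
- carousel: parts carousel bolted to the bench: grey base 332 mm across, a turning disc (rotor) with six seats at 60 deg steps 110 mm from the axis, and over it a fixed flat clear cover 336 mm across on posts. Origin on its axis at bench height, z up; -x points to the opening in the cover. Cups stand on the rotor at 45 mm; cover: underside 128, top 132 mm above the bench. Its place and yaw vary
- bay (a point): middle of the seat position at the opening, 110 mm from the axis along the carousel's -x, 45 mm above the bench; does not turn with the rotor. The opening is a sector 42 deg to each side of -x, from radius 46 mm (edge of an aluminium flange) outwards, open at the rim; aluminium trims on its edges and the flange top out at 133 mm. The seat here is empty at the start
- rotor (a joint): angle of the rotor (rad), 0 at the start, grows counter-clockwise seen from above, no end stops; the cups turn with it. A sprung detent holds it at every 60 degrees (0, +-1.047 ..): it resists with up to about 0.12 N m until halfway, then pulls into the next position and stays there
- knob_grip (a point): grip point of the black wing knob that turns the rotor: on the carousel's axis, 166 mm above the bench, over the cover. The wing is 56 mm long (this point's x, at the start the carousel's x), 14 mm thick (its y), from 146 to 176 mm above the bench; below it a round skirt 58 mm across, top at 146 mm
- seat_a (a point): middle of the rotor seat that is at the start 60 degrees counter-clockwise from the opening, seen from above: on the carousel's -y side (it comes to the opening as the rotor turns to -1.047); turns with the rotor, 45 mm above the bench
- seat_b (a point): middle of the rotor seat that is at the start 60 degrees clockwise from the opening, seen from above: on the carousel's +y side (it comes to the opening as the rotor turns to +1.047); turns with the rotor, 45 mm above the bench
- cup_nuts: the cup to lift: round blue plastic cup holding three loose steel hex nuts, at the start in seat_a or seat_b (a cup of pins in the other). 75 mm across at the foot, 80 at the rim, rim 42 mm high, floor 4 mm. Origin: centre of its underside, z up, x along its handle; any yaw. Cup 60 to 130 g plus 100 g of nuts. It stands with 2 mm play in a collar 8 mm high: lifts straight up
- cup_handle (a point): middle of the bar of the nut cup's fixed bridge handle, straight above the cup's middle, 68 mm above its bottom (113 mm above the bench when seated). The bar is 78 mm long along the cup's x, 10 mm thick along its y, 14 mm tall (top 75 mm above the bottom), with a leg down to the rim at each end
- nut0: one of the three hex nuts in the cup of nuts, 24 mm across the flats, 13 mm thick, 33 g, loose; origin at the centre of its underside
- nut1: as nut0
- nut2: as nut0
- cup_pins: cup of the same form and colour with two loose steel dowel pins 12 x 50 mm in it, in the seat on the other side of the opening; stays in the carousel
- cup_bearings: same cup with two ball bearings, farther back under the cover; stays in the carousel
- cup_screws: same cup with three dark socket screws, farther back under the cover; stays in the carousel
- cup_bushes: same cup with three brass bushes, farther back under the cover; stays in the carousel
- cup_spare: empty cup of the same form standing on the bench beside the carousel (on the side of the carousel's +y); leave it
- driver: yellow-handled screwdriver, 200 mm, lying on the bench beside the carousel (on the side of the carousel's -y); leave it
- caliper: steel caliper, 235 mm, lying on the bench to the robot's right; leave it
- tape: roll of grey tape, 90 mm across, 38 mm high, on the bench to the robot's left; leave it

How it is judged (in metres and radians):
On the way:
1. the cup of nuts stands in its seat at the opening, the carousel clicked in and at rest (horizontal distance between cup_nuts and bay below 0.015 m and height (world z) of cup_nuts below 0.051 m and velocity of joint rotor between -0.08 and 0.08 rad/s and horizontal distance between any of seat_a, seat_b and bay below 0.012 m), for 0.3 s.
At the end, for the whole second after the job is handed in: gripper holds the cup of nuts: bottom 50 mm or more above the cover, within 60 mm of the bay in plan, tilt under 0.10 rad, under 20 mm/s and 0.15 rad/s, clear of the carousel, 3 nuts inside; its seat clicked in at the bay (12 mm); other cups seated; bench things within 20 mm (height (world z) of cup_nuts above 0.182 m and horizontal distance between cup_nuts and bay below 0.06 m and angle between cup_nuts's own z axis and vertical below 0.1 rad and linear speed of cup_nuts below 0.02 m/s and angular speed of cup_nuts below 0.15 rad/s and contact force between cup_nuts and the fingers above 2 N and contact force between cup_nuts and carousel below 0.1 N and horizontal distance between any of seat_a, seat_b and bay below 0.012 m and horizontal distance between each of nut0, nut1, nut2 and cup_nuts below 0.038 m and z of nut0 in the frame of cup_nuts between -0.002 and 0.035 m and z of nut1 in the frame of cup_nuts between -0.002 and 0.035 m and z of nut2 in the frame of cup_nuts between -0.002 and 0.035 m and height (world z) of each of cup_pins, cup_bearings, cup_screws, cup_bushes below 0.055 m and distance of each of cup_spare, driver, caliper, tape from where it was at the start of the episode below 0.02 m); the arm keeps its last pose, push and grip.
It fails at once if the carousel is turned on past the next click (value of joint rotor above 1.7 rad or value of joint rotor below -1.7 rad).
It fails at once if the cup of nuts is tipped by more than 0.35 rad (angle between cup_nuts's own z axis and vertical above 0.35 rad).
It fails at once if a nut leaves the cup (distance between any of nut0, nut1, nut2 and cup_nuts above 0.07 m).
It fails at once if another cup is lifted out of its seat (height (world z) of any of cup_pins, cup_bearings, cup_screws, cup_bushes above 0.075 m).
It fails at once if a bystander on the bench is pushed away (distance of any of cup_spare, driver, caliper, tape from where it was at the start of the episode above 0.03 m).
It also fails if it takes over 51 s, if anything falls off the work surface, if the arm or the gripper's body presses on something with over 40 N, if the wrist force passes 120 N, or if a joint passes its speed limit or range.

ROBOT

A 6-joint arm with a two-finger parallel gripper is mounted at the origin on the work surface. World frame = base frame: x ahead of the robot, y to its left, z up, the work surface at z = 0. Lengths are in m, angles in degrees, forces in N, time in s.
With the tool pointing down it reaches from about 0.375 to 0.9 m from the base axis. Payload 3.1 kg.
Tool frame: the origin (TCP) lies at the very end of the fingers, on their centre line; the grasp point (between the pads) lies 19 mm behind it; z points along the fingers, y is the direction in which the jaws open and shut (so a half turn about z gives the same grasp; the last joint's range is limited). The gripper opens to 87 mm and grips with 3 to 60 N. Pads are 19 mm wide; open, the fingers measure 117 mm over their backs; the gripper's body (75 mm by 190 mm) begins 51 mm behind the grasp point.
Start: joints at [59.845, 30.224, 82.088, -0, 67.689, -10.227], TCP at [0.213, 0.588, 0.223] pointing down, gripper open.
Joint ranges: [-176.69, 176.69], [-43.24, 126.21], [12.49, 139.97], [-82, 262], [0, 151.66], [-163.58, 163.58]. Speed limits (degrees/s): [159.86, 159.86, 180, 180, 180, 180].

INTERFACE

Orientations are given as a 3x3 rotation matrix whose columns are the frame's x, y, z axes.
In Python, from rig import readout, capture, camera_model, bot, spot_in, regions_of gives the robot as it stands.
- The arm moves only by the tool send_rows, never from a script. Its argument "moves" is a list that holds one entry, the list of rows, each a list of 7 numbers: the turn, a rotation vector about the tool's x, y, z in degrees, then the shift along the tool's x, y, z in cm, then the opening, from -1 (shut) to 1 (fully open). A call has exactly 5 rows; each row shifts and turns the commanded pose from where the row before left it, along the tool's axes as they then stand; what a row does not reach is not made up. A row lasts 1/10 s, in which the tool goes at most 50 mm and 8.59 degrees, less where a joint would pass 70% of its speed; a pose out of reach is approached as far as the arm can. A call with a gripper value outside its range is refused whole. The fingers move at their own pace and stop on an object; the grip force is fixed at half the most. Time passes only in rows, so rows that do not move let the fingers close, or fill a call up. It gives the time, the measured TCP pose, the force and the opening at its end, in the units of the state.
- readout.read_state(): the state, without advancing time (a new reading comes with each control period).
- capture(name): name is "scene" or "top" or "wrist"; returns the picture (480x640x3 uint8, blue, green, red); there is no depth.
- camera_model(name): a dict with "camera_matrix" (3x3 intrinsics, pixels), "pose" (4x4, takes a point from camera to world coordinates). Camera axes: x right, y up, looking along -z (the intrinsics and any distortion apply to the point x, -y, -z); pixel columns grow to the right and rows downward; lengths in m; the calibration is good to about 2 mm. A picture is of the moment at which its call begins: read the wrist's pose just before it. camera_model takes no time and is no camera call; for the wrist camera it gives the pose at the moment of the call.
- bot.hand_in(): hands the job in, once; it reports no verdict.
Trained networks look in the newest picture that a camera, given by its name, has taken for a name from the list of things; names that differ only in an ending like _2 or _b are one class to them, and where a whole thing is asked for, a point or a joint stands for the part that bears it (a point fixed in the world has none). Each returns a list of dicts, best first, with "p" (0 to 1); they miss things now and then, are a little off and sometimes report something else, mostly with a low value. They report only what shows in the picture. A call takes as long as a camera call.
- spot_in(camera, thing): "location" ([x, y, z] in m, in world coordinates, good to about 4 mm: the middle of the surface that is visible of it).
- regions_of(camera, thing): "mask" (480x640 bool, what is visible of it).
The state is a dict: "time_s": time; "joint_positions": joint angles; "qvel": joint speeds; "tau": joint torques, N m; "position": TCP position; "tcp_rot": TCP orientation; "force": force on the tool from outside, world axes, zero at the start; "moment": the same for the moment, N m; "opening": opening from 0.0 (shut) to 1.0 (fully open).
Only numpy, scipy, OpenCV 4.12 (cv2) and the standard library are available. Lean on these libraries where they do the work, as an engineer would, in place of code of your own. Each camera call takes 0.05 s, during which the arm holds its last target. There are 200 camera calls.

## Working session

There is one attempt and no reset: what is moved stays moved. The work goes in short steps, Python scripts to look and compute and a tool call to move; the robot and the scene stay as the last step left them, time stands still between calls to the robot, and variables do not carry over. Pictures are saved under pics/ and viewed, about 8 in all and at most 12, crops included, and the job is handed in when it is done.

Besides the shell and the picture viewer there is one more tool, called after "Call:" in YAML: its name, and indented under it one key for each argument. send_rows: Moves the arm, as the interface text tells. Its arguments: {"type":"object","properties":{"moves":{"type":"array","items":{"type":"array","items":{"type":"array","items":{"type":"number"}}}}},"required":["moves"]}

```bash
mkdir -p pics; ls
python3 - <<'E'
from rig import readout, capture, camera_model, bot, spot_in, regions_of
import cv2, numpy as np
s=readout.read_state(); print(s['time_s'],s['position'],np.round(s['tcp_rot'],3).tolist(),s['opening'])
for c in ['scene','top']:
    cv2.imwrite(f'pics/{c}0.png',capture(c))
    for n in ['carousel','knob_grip','nut0','cup_nuts','cup_pins','cup_handle','cup_spare','driver','tape','caliper']:
        print(c,n,[(round(d['p'],2),np.round(d['location'],3).tolist()) for d in spot_in(c,n)[:4]])
m=camera_model('top');print(m)
E
```

```text
pics
0.0 [0.21261522 0.5869443  0.22156753] [[-0.94, 0.341, -0.001], [0.341, 0.94, -0.002], [0.0, -0.002, -1.0]] 0.9967530187921526
scene carousel [(0.6, [0.647, -0.061, 0.132]), (0.26, [0.367, -0.478, 0.002])]
scene knob_grip [(0.65, [0.689, -0.064, 0.044])]
scene nut0 []
scene cup_nuts []
scene cup_pins []
scene cup_handle []
scene cup_spare [(0.6, [0.572, 0.168, 0.028])]
scene driver [(0.94, [0.587, -0.301, 0.02]), (0.35, [0.688, -0.071, 0.045])]
scene tape [(0.85, [0.365, 0.494, 0.025])]
scene caliper [(0.98, [0.365, -0.477, 0.002])]
top carousel [(0.8, [0.577, -0.07, 0.131])]
top knob_grip [(0.58, [0.495, -0.078, 0.048]), (0.28, [0.492, -0.01, 0.085])]
top nut0 [(0.16, [0.491, -0.077, 0.05])]
top cup_nuts []
top cup_pins [(0.66, [0.518, -0.15, 0.064])]
top cup_handle []
top cup_spare [(0.68, [0.582, 0.16, 0.01]), (0.44, [0.352, 0.489, 0.04])]
top driver [(0.76, [0.575, -0.302, 0.03])]
top tape [(0.58, [0.352, 0.491, 0.039])]
top caliper [(0.98, [0.349, -0.473, 0.006])]
{'camera_matrix': array([[581.5107747 ,   0.        , 310.02846183],
       [  0.        , 581.5107747 , 242.49209303],
       [  0.        ,   0.        ,   1.        ]]), 'pose': array([[ 0.10200661,  0.97415552, -0.20153332,  0.22305363],
       [-0.99477455,  0.09902073, -0.02486928, -0.00641947],
       [-0.00427057,  0.20301705,  0.97916589,  1.60692415],
       [ 0.        ,  0.        ,  0.        ,  1.        ]])}
```

View pics/top0.png

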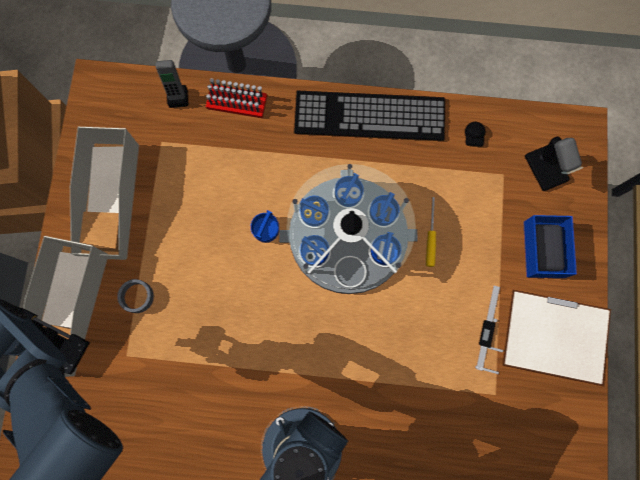

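View pics/scene0.png

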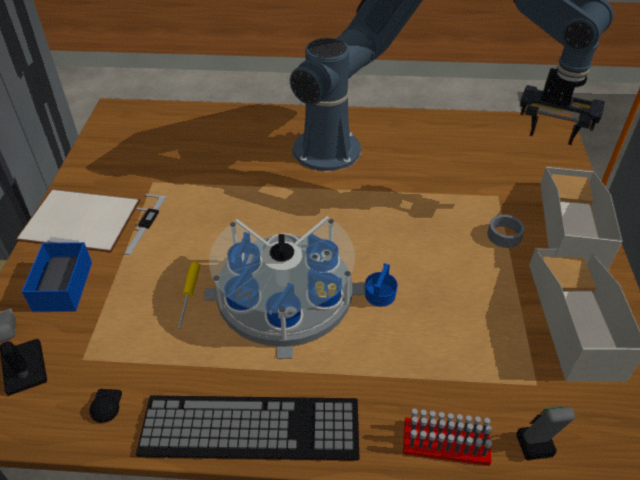

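Top view: opening faces the robot (empty seat at ~(351,270)), knob at (351,223), side cups at (313,250) and (385,250). I'll zoom in on them.

Run:
```python
import cv2, numpy as np
a=cv2.imread('pics/top0.png')[155:300,275:425]; b=cv2.imread('pics/scene0.png')[205:345,200:360]
a=cv2.resize(a,None,fx=4,fy=4,interpolation=cv2.INTER_CUBIC)
cv2.imwrite('pics/zt.png',a)
```

```text
(no output)
```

View pics/zt.png

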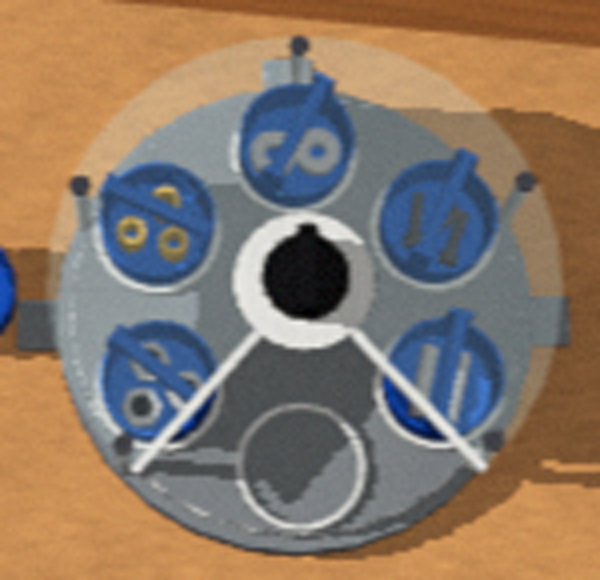

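The three nuts are in the left cup (crop (160,385)), i.e. the +y side, seat_b, so the rotor turns +60° CCW. Next I'll fix the carousel pose from the trims, flange, seat collar and cups.

```bash
cat > h.py <<'E'
import numpy as np, cv2
from rig import readout, capture, camera_model, bot, spot_in, regions_of
def ray(cam,uv,z,m=None):
    m=m or camera_model(cam);K=m['camera_matrix'];P=m['pose']
    d=np.linalg.inv(K)@[uv[0],uv[1],1];d=P[:3,:3]@(d*[1,-1,-1]);o=P[:3,3]
    return o+d*(z-o[2])/d[2]
def proj(cam,p,m=None):
    m=m or camera_model(cam);q=np.linalg.inv(m['pose'])@np.r_[p,1];q=m['camera_matrix']@(q[:3]*[1,-1,-1]);return q[:2]/q[2]
E
python3 - <<'E'
from h import *
f=lambda x,y,z:ray('top',(275+(x-1.5)/4,155+(y-1.5)/4),z)[:2]
L=[f(258,335,.133),f(137,470,.133)];R=[f(352,332,.133),f(485,468,.133)]
dl=L[1]-L[0];dr=R[1]-R[0];t=np.linalg.solve(np.c_[dl,-dr],R[0]-L[0]);ax=L[0]+t[0]*dl
an=lambda d:np.degrees(np.arctan2(d[1],d[0]))
print('axis trims',ax,an(dl),an(dr))
print('flange',f(302,282,.133)); seat=f(302,467,.053);print('seat',seat)
print('knob top',f(307,280,.170))
c={}
for n,p in dict(nuts=(161,380),pins=(445,373),bush=(157,225),bear=(297,144),screw=(438,222)).items(): c[n]=f(*p,.087);print(n,c[n])
print('ring mid',(c['nuts']+c['screw'])/2,(c['pins']+c['bush'])/2,(seat+c['bear'])/2, an(c['bear']-seat))
a=f(112,338,.120);b=f(205,387,.120);print('bar',an(b-a),np.linalg.norm(b-a),(a+b)/2)
E
```

```text
axis trims [ 0.58222198 -0.06974725] 144.28060290524604 -131.0270171508468
flange [ 0.58292071 -0.0681468 ]
seat [ 0.47459418 -0.08280256]
knob top [ 0.57550699 -0.06963892]
nuts [0.51789745 0.0173679 ]
pins [ 0.54174851 -0.1702351 ]
bush [0.62365473 0.03074506]
bear [ 0.6898344  -0.05820239]
screw [ 0.6448626  -0.15767909]
ring mid [ 0.58138002 -0.07015559] [ 0.58270162 -0.06974502] [ 0.58221429 -0.07050248] 6.520139995541131
bar -112.46373635432104 0.06884348120268487 [0.52292863 0.01971209]
```

Call:
send_rows:
  moves:
    - [[0,0,0,-2.86,-2.46,0,1],[0,0,0,-2.86,-2.46,0,1],[0,0,0,-2.86,-2.46,0,1],[0,0,0,-2.86,-2.46,0,1],[0,0,0,-2.86,-2.46,0,1]]

```text
time_s: 1.6
position: [0.3061, 0.422, 0.2227]
tcp_rot: [[-0.94, 0.34, 0.0], [0.34, 0.94, 0.0], [-0.0, 0.0, -1.0]]
force: [-0.0, -0.3, 0.1]
opening: 1.003
```

Call:
send_rows:
  moves:
    - [[0,0,0,-2.86,-2.46,0,1],[0,0,0,-2.86,-2.46,0,1],[0,0,0,-2.86,-2.46,0,1],[0,0,0,-2.86,-2.46,0,1],[0,0,0,-2.86,-2.46,0,1]]

```text
time_s: 2.1
position: [0.3987, 0.2575, 0.2228]
tcp_rot: [[-0.94, 0.341, 0.001], [0.341, 0.94, 0.0], [-0.001, 0.0, -1.0]]
force: [0.6, -0.7, 0.1]
opening: 1.002
```

Call:
send_rows:
  moves:
    - [[0,0,0,-2.86,-2.46,0,1],[0,0,0,-2.86,-2.46,0,1],[0,0,0,-2.86,-2.46,0,1],[0,0,0,-2.86,-2.46,0,1],[0,0,0,-2.86,-2.46,0,1]]

```text
time_s: 2.6
position: [0.4913, 0.093, 0.2228]
tcp_rot: [[-0.94, 0.341, 0.001], [0.341, 0.94, 0.0], [-0.001, 0.0, -1.0]]
force: [0.4, 0.1, 0.5]
opening: 1.0
```

Call:
send_rows:
  moves:
    - [[0,0,8,-2.86,-2.46,0,1],[0,0,8,0,0,0,1],[0,0,8,0,0,0,1],[0,0,8,0,0,0,1],[0,0,8,0,0,0,1]]

```text
time_s: 3.1
position: [0.5091, 0.0613, 0.2226]
tcp_rot: [[-0.496, 0.869, 0.0], [0.869, 0.496, 0.0], [-0.0, 0.0, -1.0]]
force: [0.2, -1.0, 0.7]
opening: 0.998
```

Call:
send_rows:
  moves:
    - [[0,0,8,0,0,0,1],[0,0,8,0,0,0,1],[0,0,8,0,0,0,1],[0,0,8,0,0,0,1],[0,0,8,0,0,0,1]]

```text
time_s: 3.6
position: [0.5091, 0.0616, 0.2227]
tcp_rot: [[0.178, 0.984, 0.0], [0.984, -0.178, -0.0], [0.0, 0.0, -1.0]]
force: [0.3, -0.3, -0.4]
opening: 0.997
```

Call:
send_rows:
  moves:
    - [[0,0,8,0,0,0,1],[0,0,8,0,0,0,1],[0,0,8,0,0,0,1],[0,0,8,0,0,0,1],[0,0,8,0,0,0,1]]

```text
time_s: 4.1
position: [0.5091, 0.0616, 0.2227]
tcp_rot: [[0.769, 0.639, 0.0], [0.639, -0.769, -0.0], [0.0, 0.0, -1.0]]
force: [0.1, 0.5, 0.4]
opening: 1.002
```

Call:
send_rows:
  moves:
    - [[0,0,8,0,0,0,1],[0,0,8,0,0,0,1],[0,0,8,0,0,0,1],[0,0,8,0,0,0,1],[0,0,1.4,0,0,0,1]]

```text
time_s: 4.6
position: [0.5091, 0.0616, 0.2227]
tcp_rot: [[0.993, 0.115, 0.0], [0.115, -0.993, -0.0], [0.0, 0.0, -1.0]]
force: [-0.2, -0.1, 0.5]
opening: 0.997
```

Call:
send_rows:
  moves:
    - [[0,0,0,1.43,3.48,0,1],[0,0,0,1.43,3.48,0,1],[0,0,0,1.43,3.48,0,1],[0,0,0,1.43,3.48,0,1],[0,0,0,0,0,0,1]]

```text
time_s: 5.1
position: [0.5851, -0.0747, 0.2228]
tcp_rot: [[0.993, 0.114, 0.004], [0.114, -0.993, -0.003], [0.004, 0.003, -1.0]]
force: [0.9, 0.0, -0.6]
opening: 1.0
```

Run:
```python
from h import *
s=readout.read_state();m=camera_model('wrist');im=capture('wrist');cv2.imwrite('pics/w1.png',im)
print(s['position'],s['joint_positions'],proj('wrist',[.582,-.07,.176],m),m['pose'][:3,3])
for n in ['nut0','cup_nuts']: print(n,[(round(d['p'],2),np.round(d['location'],3)) for d in spot_in('wrist',n)[:4]])
```

```text
[ 0.58514679 -0.0747112   0.22277816] [-1.80809639e+01  2.73819870e+01  8.74566332e+01 -8.60434532e-02
  6.48857960e+01  6.53900243e+01] [308.10649514 262.91421714] [ 0.65629505 -0.06561305  0.38533434]
nut0 [(0.16, array([ 0.573, -0.07 ,  0.149]))]
cup_nuts [(0.69, array([0.58 , 0.172, 0.047]))]
```

View pics/w1.png

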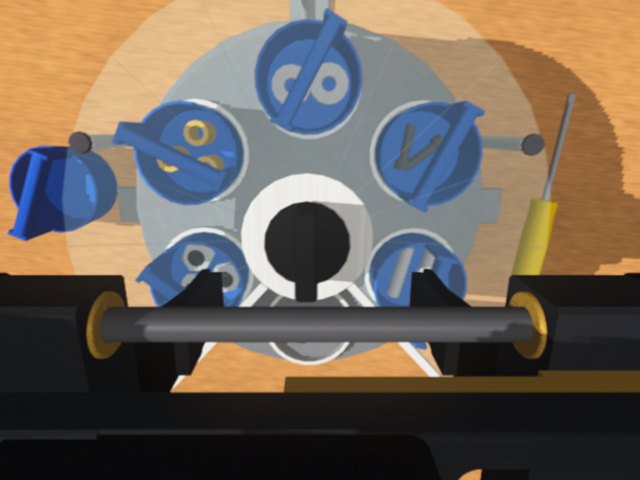

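Run:
```python
from h import *
s=readout.read_state();print(s['position'],np.round(s['tcp_rot'],3).tolist())
for uv,z in [((307,243),.146),((307,236),.133),((309,77),.087),((190,152),.087),((428,154),.087)]: print(uv,ray('wrist',uv,z)[:2])
```

```text
[ 0.58132743 -0.06973976  0.22219041] [[0.993, 0.117, -0.001], [0.117, -0.993, 0.001], [-0.001, -0.001, -1.0]]
(307, 243) [ 0.58098229 -0.06311258]
(307, 236) [ 0.58205683 -0.06266826]
(309, 77) [ 0.68948106 -0.05105297]
(190, 152) [0.62529226 0.03400805]
(428, 154) [ 0.64524616 -0.1483653 ]
```

Call:
send_rows:
  moves:
    - [[0,0,0,0.05,0,1.6,1],[0,0,0,0,0,1.6,1],[0,0,0,0,0,1.6,0.5],[0,0,0,0,0,1.6,0],[0,0,0,0,0,0.8,-0.4]]

```text
time_s: 5.75
position: [0.5808, -0.0682, 0.1493]
tcp_rot: [[0.993, 0.119, -0.003], [0.119, -0.993, 0.001], [-0.003, -0.002, -1.0]]
force: [-0.3, 1.4, -0.7]
opening: 0.809
```

Call:
send_rows:
  moves:
    - [[0,0,0,0,0,0,-1],[0,0,0,0,0,0,-1],[0,0,0,0,0,0,-1],[0,0,0,0,0,0,-1],[0,0,0,0,0,0,-1]]

```text
time_s: 6.25
position: [0.5828, -0.0701, 0.1512]
tcp_rot: [[0.993, 0.116, 0.001], [0.116, -0.993, -0.0], [0.001, 0.0, -1.0]]
force: [-1.2, -0.1, -0.3]
opening: 0.355
```

Call:
send_rows:
  moves:
    - [[0,0,0,0,0,0,-1],[0,0,0,0,0,0,-1],[0,0,0,0,0,0,-1],[0,0,0,0,0,0,-1],[0,0,0,0,0,0,-1]]

```text
time_s: 6.75
position: [0.5825, -0.0695, 0.1507]
tcp_rot: [[0.993, 0.116, -0.0], [0.116, -0.993, 0.001], [0.0, -0.001, -1.0]]
force: [0.4, 3.5, 2.1]
opening: 0.162
```

Call:
send_rows:
  moves:
    - [[0,0,-1,0,0,0,-1],[0,0,-2,0,0,0,-1],[0,0,-3,0,0,0,-1],[0,0,-3,0,0,0,-1],[0,0,-3,0,0,0,-1]]

```text
time_s: 7.25
position: [0.5826, -0.0697, 0.1507]
tcp_rot: [[0.947, 0.322, 0.0], [0.322, -0.947, 0.001], [0.0, -0.0, -1.0]]
force: [-0.3, 1.6, 2.4]
opening: 0.16
```

Call:
send_rows:
  moves:
    - [[0,0,-3,0,0,0,-1],[0,0,-3,0,0,0,-1],[0,0,-3,0,0,0,-1],[0,0,-3,0,0,0,-1],[0,0,-3,0,0,0,-1]]

```text
time_s: 7.75
position: [0.5827, -0.07, 0.1507]
tcp_rot: [[0.831, 0.557, 0.0], [0.557, -0.831, -0.0], [0.0, 0.0, -1.0]]
force: [-0.2, 2.1, 2.2]
opening: 0.158
```

Call:
send_rows:
  moves:
    - [[0,0,-3,0,0,0,-1],[0,0,-3,0,0,0,-1],[0,0,-3,0,0,0,-1],[0,0,-3,0,0,0,-1],[0,0,-3,0,0,0,-1]]

```text
time_s: 8.25
position: [0.5829, -0.0703, 0.1507]
tcp_rot: [[0.658, 0.753, 0.001], [0.753, -0.658, -0.001], [0.0, 0.001, -1.0]]
force: [0.2, 1.1, 1.0]
opening: 0.155
```

Call:
send_rows:
  moves:
    - [[0,0,-3,0,0,0,-1],[0,0,-3,0,0,0,-1],[0,0,-3,0,0,0,-1],[0,0,-3,0,0,0,-1],[0,0,-3,0,0,0,-1]]

```text
time_s: 8.75
position: [0.5833, -0.0705, 0.1507]
tcp_rot: [[0.441, 0.898, 0.002], [0.898, -0.441, -0.001], [-0.0, 0.002, -1.0]]
force: [1.4, 1.3, 1.1]
opening: 0.156
```

Call:
send_rows:
  moves:
    - [[0,0,-2,0,0,0,-1],[0,0,-1,0,0,0,-1],[0,0,0,0,0,0,-1],[0,0,0,0,0,0,-1],[0,0,0,0,0,0,-1]]

```text
time_s: 9.25
position: [0.5834, -0.0705, 0.1507]
tcp_rot: [[0.396, 0.918, 0.002], [0.918, -0.396, -0.001], [-0.0, 0.002, -1.0]]
force: [3.8, 0.1, -1.0]
opening: 0.156
```

Call:
send_rows:
  moves:
    - [[0,0,0,0,0,0,0],[0,0,0,0,0,0,0],[0,0,0,0,0,0,0],[0,0,0,0,0,0,0],[0,0,0,0,0,-1,0]]

```text
time_s: 9.75
position: [0.5811, -0.0696, 0.1595]
tcp_rot: [[0.396, 0.918, -0.004], [0.918, -0.396, 0.001], [-0.001, -0.004, -1.0]]
force: [0.2, -0.2, 0.3]
opening: 0.475
```

Call:
send_rows:
  moves:
    - [[0,0,0,0,0,-2,0],[0,0,0,0,0,-2,0],[0,0,0,0,0,-2,0],[0,0,0,0,0,-1.5,0],[0,0,0,0,0,0,0]]

```text
time_s: 10.25
position: [0.5841, -0.0704, 0.2387]
tcp_rot: [[0.396, 0.918, 0.006], [0.918, -0.396, -0.002], [0.001, 0.006, -1.0]]
force: [0.6, -0.4, 0.3]
opening: 0.502
```

Run:
```python
from h import *
s=readout.read_state();print(s['time_s'],s['position'],s['opening'])
im=capture('top');cv2.imwrite('pics/t2.png',cv2.resize(im[155:300,275:425],None,fx=4,fy=4,interpolation=cv2.INTER_CUBIC))
```

```text
10.25 [ 0.58414758 -0.07043392  0.23868724] 0.5020690757269155
```

View pics/t2.png

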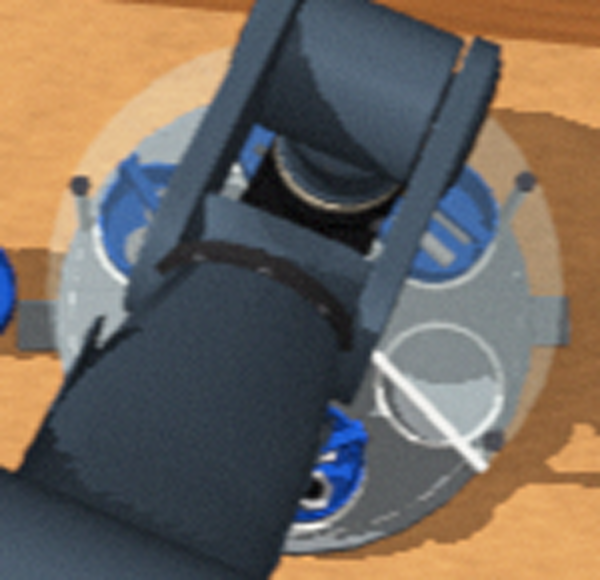

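The rotor clicked over: the nut cup (crop ~(325,485)) is at the opening. Now I'll swing the wrist camera over it, with jaws near the handle's expected yaw.

Call:
send_rows:
  moves:
    - [[0,0,0,-3.4,-0.3,0,0],[0,0,0,-3.5,-0.3,0,0],[0,0,0,-3.4,-0.3,0,0],[0,0,-7.6,0,0,0,0],[0,0,-7.6,0,0,0,0]]

```text
time_s: 10.8
position: [0.5322, -0.1618, 0.2344]
tcp_rot: [[0.138, 0.99, -0.002], [0.99, -0.138, 0.001], [0.001, -0.002, -1.0]]
force: [-0.7, 0.2, 0.2]
opening: 0.504
```

Call:
send_rows:
  moves:
    - [[0,0,-7.6,0,0,0,0],[0,0,-7.6,0,0,0,0],[0,0,-7.6,0,0,0,0],[0,0,-7.6,0,0,0,0],[0,0,-7.6,0,0,0,0]]

```text
time_s: 11.3
position: [0.5326, -0.1606, 0.2344]
tcp_rot: [[-0.503, 0.864, -0.002], [0.864, 0.503, 0.001], [0.002, -0.001, -1.0]]
force: [-0.1, -0.4, -0.0]
opening: 0.502
```

Call:
send_rows:
  moves:
    - [[0,0,-7.6,0,0,0,-0.4],[0,0,0,0,0,0,-0.4],[0,0,0,0,0,0,-0.4],[0,0,0,0,0,0,-0.4],[0,0,0,0,0,0,-0.4]]

```text
time_s: 11.8
position: [0.5334, -0.1609, 0.2354]
tcp_rot: [[-0.607, 0.794, -0.0], [0.794, 0.607, 0.0], [0.0, -0.0, -1.0]]
force: [0.2, 0.1, -0.4]
opening: 0.306
```

Run:
```python
from h import *
s=readout.read_state();m=camera_model('wrist');im=capture('wrist');cv2.imwrite('pics/w2.png',im)
np.savez('w2.npz',K=m['camera_matrix'],P=m['pose'])
print(s['position'],s['tcp_rot'][:2,1],s['qvel'],proj('wrist',[.4727,-.0826,.12],m))
for n in ['nut0','cup_nuts','cup_handle']: print(n,[(round(d['p'],2),np.round(d['location'],3)) for d in spot_in('wrist',n)[:4]])
```

```text
[ 0.53335539 -0.16094589  0.23536143] [0.79435949 0.60744792] [ 0.04097898 -0.17737989 -0.0854136  -0.03989762  0.0942198  -0.285767  ] [314.59264603  89.77824768]
nut0 [(0.69, array([ 0.458, -0.093,  0.064])), (0.64, array([ 0.492, -0.093,  0.066])), (0.63, array([ 0.474, -0.059,  0.066])), (0.51, array([ 0.526, -0.07 ,  0.046]))]
cup_nuts [(0.71, array([ 0.474, -0.076,  0.072]))]
cup_handle [(0.64, array([ 0.47 , -0.076,  0.071]))]
```

View pics/w2.png

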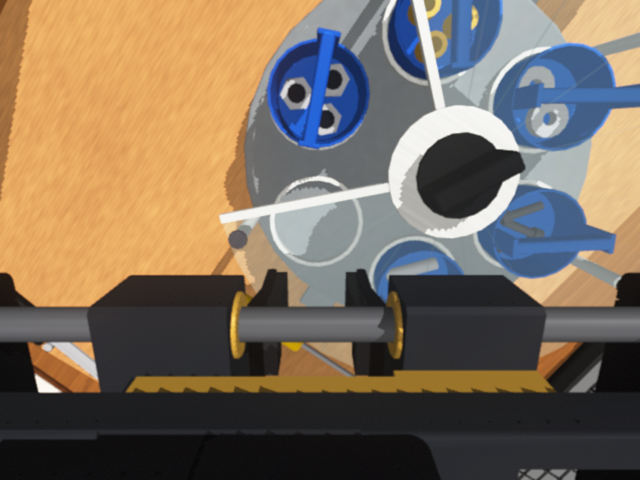

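Wrist view: nut cup at (319,92) with three nuts, handle bar from about (307,142) to (328,33), pin cup etc. still seated.

Run:
```python
from h import *
d=np.load('w2.npz');m=dict(camera_matrix=d['K'],pose=d['P']);im=cv2.imread('pics/w2.png')
f=lambda u,v,z:ray('w',(u,v),z,m)[:2]
print('rim',f(319,92,.087))
# handle mask: brighter blue within cup region
hsv=cv2.cvtColor(im,cv2.COLOR_BGR2HSV)[20:155,260:375]
b=((abs(hsv[...,0].astype(int)-110)<12)&(hsv[...,1]>150))
print(np.percentile(hsv[...,2][b],[10,30,50,70,85,95]))
for t in (150,180,200):
    y,x=np.nonzero(b&(hsv[...,2]>t)); 
    r=cv2.minAreaRect(np.c_[x+260,y+20].astype(np.float32)) if len(x)>5 else None; print(t,len(x),r)
cv2.imwrite('pics/w2z.png',cv2.resize(im[10:170,240:400],None,fx=3.5,fy=3.5,interpolation=cv2.INTER_CUBIC))
a=f(309,140,.12);c=f(328,33,.12);v=c-a;print('bar',a,c,(a+c)/2,np.degrees(np.arctan2(v[1],v[0])),np.linalg.norm(v))
s=readout.read_state();print(s['position'],np.degrees(np.arctan2(*s['tcp_rot'][[1,0],1])))
```

```text
rim [ 0.47435309 -0.07935429]
[ 88.  138.  149.  193.9 217.  219. ]
150 2684 ((309.95574951171875, 90.1637191772461), (115.73544311523438, 88.17938232421875), 75.37911987304688)
180 2138 ((309.57672119140625, 89.85884857177734), (116.21900939941406, 86.94744873046875), 76.89079284667969)
200 1818 ((309.5317077636719, 90.01930236816406), (116.04861450195312, 85.84814453125), 76.32868957519531)
bar [ 0.48994035 -0.11177645] [ 0.45826842 -0.04897885] [ 0.47410439 -0.08037765] 116.76406364425776 0.07033242464960875
[ 0.53345786 -0.16098326  0.23553568] 37.45009219290473
```

View pics/w2z.png

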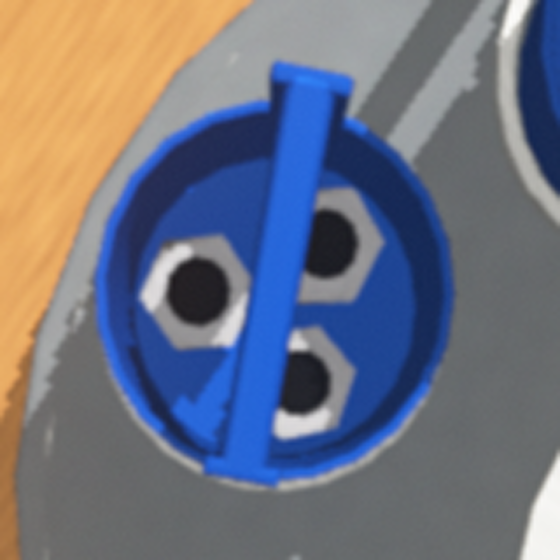

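Call:
send_rows:
  moves:
    - [[0,0,5,0,0,0,-0.2],[0,0,4.7,0,0,0,-0.2],[0,0,0,3.48,-0.51,0,-0.2],[0,0,0,3.48,-0.51,0,-0.2],[0,0,0,3.48,-0.51,0,-0.2]]

```text
time_s: 12.5
position: [0.4705, -0.075, 0.2355]
tcp_rot: [[-0.465, 0.885, 0.0], [0.885, 0.465, 0.0], [0.0, 0.0, -1.0]]
force: [-0.1, 0.4, -0.0]
opening: 0.4
```

Call:
send_rows:
  moves:
    - [[0,0,0,0,0,2,-0.2],[0,0,0,0,0,2,-0.2],[0,0,0,0,0,2,-0.2],[0,0,0,0,0,2,-0.2],[0,0,0,0,0,1,-0.2]]

```text
time_s: 13.0
position: [0.4706, -0.0755, 0.1443]
tcp_rot: [[-0.466, 0.885, -0.002], [0.885, 0.466, 0.001], [0.002, -0.001, -1.0]]
force: [0.4, -0.4, -0.2]
opening: 0.402
```

Call:
send_rows:
  moves:
    - [[0,0,0,0,0,0,-0.2],[0,0,0,0,0,0,-0.2],[0,0,0,0,0,0,-0.2],[0,0,0,0,0,0,-0.2],[0,0,0,0,0,0,-0.2]]

```text
time_s: 13.5
position: [0.4717, -0.0759, 0.1462]
tcp_rot: [[-0.466, 0.885, 0.001], [0.885, 0.466, -0.001], [-0.001, 0.001, -1.0]]
force: [0.7, 0.0, 0.3]
opening: 0.402
```

Run:
```python
from h import *
s=readout.read_state();print(s['position'],np.degrees(np.arctan2(*s['tcp_rot'][[1,0],1])),s['opening'],s['force'])
a=capture('wrist');b=capture('scene')
b=cv2.resize(b[180:340,180:380],(600,480),interpolation=cv2.INTER_CUBIC);
cv2.imwrite('pics/c3.png',cv2.resize(np.hstack([a[:,100:540],b]),(800,370)))
print([proj('wrist',[x,y,.12]) for x,y in [(.474,-.081)]])
```

```text
[ 0.47168331 -0.07590897  0.14619289] 27.771445335331435 0.4017012860878441 [0.70649472 0.00870325 0.31463366]
[array([315.02805968, 281.36541577])]
```

View pics/c3.png

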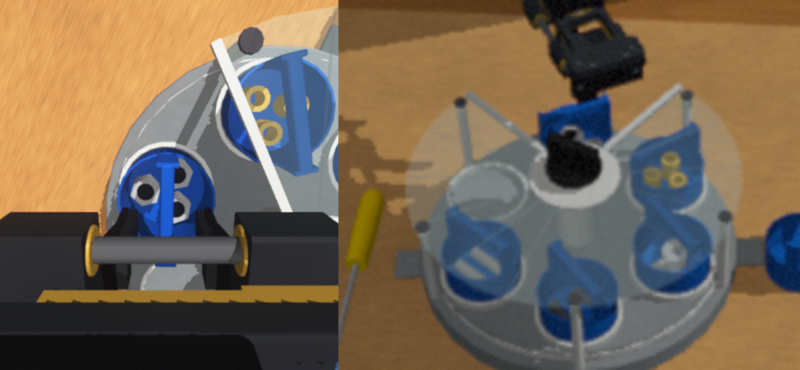

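The bar is vertical in the wrist view and centred between the fingers ((167) between 125 and 207), so I'll descend and grip.

Call:
send_rows:
  moves:
    - [[0,0,0,0,0,1,-0.2],[0,0,0,0,0,1,-0.2],[0,0,0,0,0,1,-0.2],[0,0,0,0,0,1,-0.2],[0,0,0,0,0,0.5,-0.2]]

```text
time_s: 14.1
position: [0.4705, -0.0755, 0.099]
tcp_rot: [[-0.466, 0.885, -0.002], [0.885, 0.466, 0.001], [0.002, -0.002, -1.0]]
force: [-0.8, 0.4, -0.5]
opening: 0.398
```

Call:
send_rows:
  moves:
    - [[0,0,0,0,0,0,-0.3],[0,0,0,0,0,0,-0.4],[0,0,0,0,0,0,-0.5],[0,0,0,0,0,0,-0.6],[0,0,0,0,0,0,-0.7]]

```text
time_s: 14.6
position: [0.4715, -0.0758, 0.1009]
tcp_rot: [[-0.466, 0.885, 0.001], [0.885, 0.466, -0.0], [-0.001, 0.001, -1.0]]
force: [-0.5, 0.3, -1.0]
opening: 0.185
```

Call:
send_rows:
  moves:
    - [[0,0,0,0,0,0,-0.8],[0,0,0,0,0,0,-1],[0,0,0,0,0,0,-1],[0,0,0,0,0,0,-1],[0,0,0,0,0,0,-1]]

```text
time_s: 15.1
position: [0.4714, -0.0758, 0.1007]
tcp_rot: [[-0.466, 0.885, 0.0], [0.885, 0.466, -0.0], [-0.0, 0.0, -1.0]]
force: [-1.0, 0.1, 2.3]
opening: 0.109
```

Call:
send_rows:
  moves:
    - [[0,0,0,0,0,0,-1],[0,0,0,0,0,-0.2,-1],[0,0,0,0,0,-0.3,-1],[0,0,0,0,0,-0.4,-1],[0,0,0,0,0,-0.5,-1]]

```text
time_s: 15.6
position: [0.471, -0.0756, 0.1146]
tcp_rot: [[-0.466, 0.885, -0.001], [0.885, 0.466, 0.0], [0.001, -0.001, -1.0]]
force: [0.1, -0.4, -2.7]
opening: 0.11
```

Call:
send_rows:
  moves:
    - [[0,0,0,0,0,-0.6,-1],[0,0,0,0,0,-0.7,-1],[0,0,0,0,0,-0.8,-1],[0,0,0,0,0,-0.9,-1],[0,0,0,0,0,-1,-1]]

```text
time_s: 16.1
position: [0.4712, -0.0757, 0.1554]
tcp_rot: [[-0.466, 0.885, 0.0], [0.885, 0.466, -0.0], [-0.0, 0.0, -1.0]]
force: [-0.1, 0.2, -2.7]
opening: 0.11
```

Call:
send_rows:
  moves:
    - [[0,0,0,0,0,-1,-1],[0,0,0,0,0,-1,-1],[0,0,0,0,0,-1,-1],[0,0,0,0,0,-1,-1],[0,0,0,0,0,-1,-1]]

```text
time_s: 16.6
position: [0.4712, -0.0757, 0.2054]
tcp_rot: [[-0.466, 0.885, 0.0], [0.885, 0.466, -0.0], [-0.0, 0.0, -1.0]]
force: [0.1, -0.8, -2.3]
opening: 0.11
```

Call:
send_rows:
  moves:
    - [[0,0,0,0,0,-1,-1],[0,0,0,0,0,-1,-1],[0,0,0,0,0,-1,-1],[0,0,0,0,0,-1,-1],[0,0,0,0,0,-0.9,-1]]

```text
time_s: 17.1
position: [0.4713, -0.0758, 0.2544]
tcp_rot: [[-0.466, 0.885, 0.0], [0.885, 0.466, -0.0], [-0.0, 0.0, -1.0]]
force: [0.0, 0.1, -1.3]
opening: 0.111
```

Call:
send_rows:
  moves:
    - [[0,0,0,0,0,-0.7,-1],[0,0,0,0,0,-0.4,-1],[0,0,0,0,0,-0.2,-1],[0,0,0,0,0,0,-1],[0,0,0,0,0,0,-1]]

```text
time_s: 17.6
position: [0.471, -0.0757, 0.2662]
tcp_rot: [[-0.466, 0.885, -0.001], [0.885, 0.466, 0.0], [0.001, -0.001, -1.0]]
force: [0.0, -0.4, -2.3]
opening: 0.107
```

Call:
send_rows:
  moves:
    - [[0,0,0,0,0,0,-1],[0,0,0,0,0,0,-1],[0,0,0,0,0,0,-1],[0,0,0,0,0,0,-1],[0,0,0,0,0,0,-1]]

```text
time_s: 18.1
position: [0.4713, -0.0758, 0.2665]
tcp_rot: [[-0.466, 0.885, -0.0], [0.885, 0.466, 0.0], [0.0, -0.0, -1.0]]
force: [0.3, -0.4, -1.3]
opening: 0.11
```

Run:
```python
from h import *
s=readout.read_state();print(s['time_s'],s['position'],s['opening'],s['force'],np.abs(s['qvel']).max())
a=capture('wrist');b=capture('scene')
b=cv2.resize(b[150:340,180:400],(556,480),interpolation=cv2.INTER_CUBIC);
cv2.imwrite('pics/c4.png',cv2.resize(np.hstack([a[:,100:540],b]),(800,386)))
for c,n in [('wrist','nut0'),('scene','nut0'),('wrist','cup_nuts'),('scene','cup_nuts'),('scene','cup_spare'),('scene','driver'),('scene','tape'),('scene','caliper')]: print(c,n,[(round(d['p'],2),np.round(d['location'],3)) for d in spot_in(c,n)[:3]])
```

```text
18.1 [ 0.47126305 -0.07575257  0.26649195] 0.10988895978241842 [ 0.25233591 -0.40373247 -1.28580056] 0.08457855895302865
wrist nut0 [(0.87, array([ 0.454, -0.082,  0.229])), (0.79, array([ 0.478, -0.059,  0.232]))]
scene nut0 []
wrist cup_nuts [(0.94, array([ 0.468, -0.065,  0.247]))]
scene cup_nuts [(0.86, array([ 0.494, -0.086,  0.235])), (0.38, array([ 0.366, -0.475,  0.004]))]
scene cup_spare [(0.81, array([0.575, 0.166, 0.029]))]
scene driver [(0.72, array([ 0.588, -0.298,  0.02 ]))]
scene tape [(0.73, array([0.368, 0.494, 0.024]))]
scene caliper [(0.87, array([ 0.367, -0.478, -0.002])), (0.71, array([ 0.686, -0.066,  0.042]))]
```

View pics/c4.png

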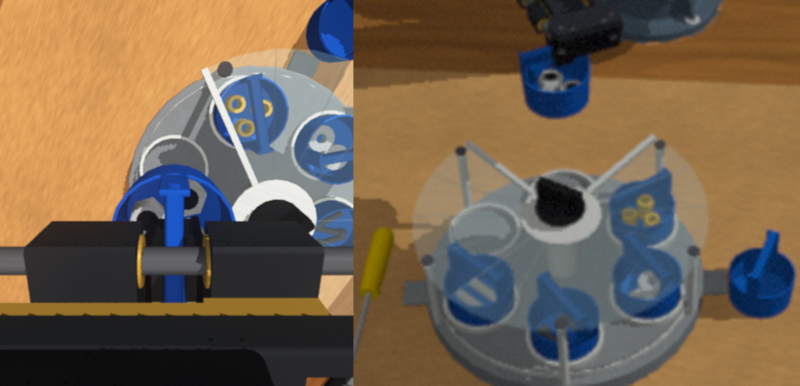

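The cup hangs level over the opening with its bottom at about 0.211 m, the nuts inside and the bench things in place.

```bash
python3 -c "
from rig import bot;print(bot.hand_in())"
```

```text
the job is handed in; nothing more can be done
None
```

I turned the carousel one click counter-clockwise with the wing knob, which brought the nut cup to the opening. I then lifted the cup straight up by its handle bar. I handed the job in at about 18 s with the gripper still holding it; the hand-in gives no verdict.

**What the last checks showed:**
- **Height and position:** the cup bottom is about 0.211 m above the bench, roughly 8 cm above the cover. It is within about 1 cm of the opening's seat in plan.
- **Grip:** the jaws stopped at 9.6 mm on the 10 mm bar. The force reading of about 1.3–2.7 N fits the cup's weight. I gripped the bar about 6 mm off its middle to stay clear of the knob.
- **Level and steady:** the arm is at rest. The cup looks level in the pictures; I did not measure its tilt.
- **Other things:** the other cups I could see are still in their seats, and the screwdriver, caliper, tape and spare cup are within about 4 mm of where they started.

**Limits and disagreements:**
- **Nut count:** I saw all three nuts just before the lift. In the last picture the detector found only two, because the bar and fingers hide part of the cup. No nut was seen outside it.
- **Carousel position:** the two cameras disagreed by 2–4 mm on where the seat is. I did not measure the rotor angle directly; that it clicked in is judged from the commanded 60° turn and the pictures.

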